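Hold a drilled stone strip on the locating pin

ROBOT

A 6-joint arm with a two-finger parallel gripper is mounted at the origin on the work surface. World frame = base frame: x ahead of the robot, y to its left, z up, the work surface at z = 0. Lengths are in m, angles in rad, forces in N, time in s.
With the tool pointing down it reaches from about 0.325 to 0.9 m from the base axis. Payload 6.1 kg.
Tool frame: the origin (TCP) lies between the finger pads; the fingertips stand 17 mm ahead of it and the grasp point (between the pads) lies 2 mm behind it; z points along the fingers, x is the direction in which the jaws open and shut, and the axes are right-handed (so a half turn about z gives the same grasp; the last joint's range is limited). The gripper opens to 85 mm and grips with 20 to 120 N. Pads are 22 mm wide; open, the fingers measure 114 mm over their backs; the gripper's body (76 mm by 85 mm) begins 54 mm behind the grasp point. The pads swing forward as they close: fully open they stand 13 mm farther back than shut.
Start: joints at [-1.462, 0.22, 1.526, -0, 1.395, -0.126], TCP at [0.145, -0.608, 0.248] pointing down, gripper open.
Joint ranges: [-2.98, 2.98], [-0.91, 2.08], [0.09, 2.57], [-1.24, 4.39], [0.2, 2.65], [-2.68, 2.68]. Speed limits (rad/s): [2.57, 2.57, 3.01, 3.14, 3.14, 3.14].

INTERFACE

Orientations are given as a unit quaternion [x, y, z, w].
In Python, from plant import read_state, get_image, camera_info, sign_off, recognise, landmark_of gives the robot as it stands.
- The arm moves only by the shell command python3 -m creep 'ROWS' [OPENING] [FORCE]. ROWS is JSON, a list of rows, each a list of 6 numbers: the shift along the tool's x, y, z normalised to -1 to 1, where 1 is 0.025 m, then the turn, a rotation vector about the tool's x, y, z normalised to -1 to 1, where 1 is 8 degrees. In form: [[x, y, z, wx, wy, wz], ...]. A call has 1 to 8 rows; each row shifts and turns the commanded pose from where the row before left it, along the tool's axes as they then stand; what a row does not reach is not made up. A row lasts 1/8 s, in which the tool goes at most 62.5 mm and 10.7 degrees, less where a joint would pass 70% of its speed; a pose out of reach is approached as far as the arm can. A call with a number of a shift or a turn outside -1 to 1 is refused whole. A call with a gripper value outside its range is refused whole. OPENING is the closure, from -1 (fully open) to 1 (shut), set as the call begins (- or left out, the last holds). The fingers move at their own pace and stop on an object; FORCE is the grip in N (left out, the last holds). Time passes only in rows, so rows that do not move let the fingers close. It gives the time, the measured TCP pose, the force and the opening at its end, in the units of the state.
- read_state(): the state, without advancing time (a new reading comes with each control period).
- get_image(name): name is "scene" or "top" or "wrist"; returns the picture (384x512x3 uint8, blue, green, red); there is no depth.
- camera_info(name): a dict with "K" (3x3 intrinsics, pixels), "world_from_camera" (4x4, takes a point from camera to world coordinates); the wrist camera has in their place "tool_from_camera" (4x4, takes a point from camera to tool coordinates, whose origin is the TCP and whose axes are the tool frame's). Camera axes: x right, y up, looking along -z (the intrinsics and any distortion apply to the point x, -y, -z); pixel columns grow to the right and rows downward; lengths in m; the calibration is good to about 2 mm. A picture is of the moment at which its call begins: read the wrist's pose just before it. camera_info takes no time and is no camera call.
- sign_off(): hands the job in, once; it reports no verdict.
Trained networks look in the newest picture that a camera, given by its name, has taken for a name from the list of things; names that differ only in an ending like _2 or _b are one class to them, and where a whole thing is asked for, a point or a joint stands for the part that bears it (a point fixed in the world has none). Each returns a list of dicts, best first, with "score" (0 to 1); they miss things now and then, are a little off and sometimes report something else, mostly with a low value. They report only what shows in the picture. A call takes as long as a camera call. They do not tell look-alikes from the thing itself.
- recognise(thing, camera): "point" ([x, y, z] in m, in world coordinates, good to about 4 mm: the middle of the surface that is visible of it).
- landmark_of(thing, camera): "point" ([x, y, z] in m, in world coordinates, good to about 4 mm: a listed point, or the origin of a listed thing).
The state is a dict: "time_s": time; "qpos": joint angles; "dq": joint speeds; "tau": joint torques, N m; "tcp_pos": TCP position; "tool_rot": TCP orientation; "ft_force": force on the tool from outside, world axes, zero at the start; "wrist_torque": the same for the moment, N m; "grip_width": finger opening in m.
Only numpy, scipy, OpenCV 4.12 (cv2) and the standard library are available. Lean on these libraries where they do the work, as an engineer would, in place of code of your own. Each camera call takes 0.05 s, during which the arm holds its last target.

TASK

Slide the marble strip that has a hole along the bench, without lifting it off, until its hole lies under the pin of the locating stand, with the plunger still up. Then press the stand's palm knob straight down 30 mm (within about 3 mm) so that the pin goes into the hole, and keep holding it steadily there: the job finishes with the robot still pressing the knob, so that the strip stays located for clamping. Touch the strip no more once the pin is down, and leave the other things on the bench where they are.

Things in the scene. Friction and masses are not known exactly. Their poses are not given: they have to be found in the camera images.
- stone: the work: a marble strip 150 (its x) x 50 (its y) x 30 mm (z), about 0.45 to 0.75 kg, lying loose and flat on the bench. Its only hole is a round vertical through hole, 20 mm wide, at one end, 50 mm from the middle. Origin: centre of the underside; +x runs along the strip towards the end with the hole
- stone_hole0 (a point): centre of the mouth of the hole in the strip, on its top face, 30 mm above the bench; 25 mm from the end and from both long sides
- stand: the locating stand, fixed to the bench: a steel foot plate (130 x 100 x 12 mm) and a grey column (45 x 40 mm, 155 mm tall) on the pin's +y side (stand's own frame; column centre 120 mm from the pin, foot plate from 85 to 185 mm), with an arm reaching over to an upright steel sleeve (diameter 40 mm, from 100 to 145 mm above the bench) through which the plunger slides. The bench below the sleeve is bare. Origin: on the bench straight below the pin; z up. It never moves in a run
- knob_top (a point): centre of the top face of the black mushroom-shaped palm knob on top of the plunger, diameter 52 mm, 28 mm tall, nearly flat on top (44 mm wide). The point is on the axis of the pin, 215 mm above the bench when the plunger is up (185 mm when it is 30 mm down)
- pin_tip (a point): lower tip of the plunger's steel pin (diameter 8 mm, slightly tapered tip), exactly below the knob; 45 mm above the bench when the plunger is up, so 15 mm over the top of the strip
- plunger (a joint): downward travel of the spring-loaded plunger (knob, rod and pin together) in m: 0 up, 0.040 at its lower stop. The spring pushes back with about 4.5 N at the start, 12 N at 0.030 and 14.5 N at 0.040; let go, it springs back up
- plain_stone: plain marble strip 150 x 50 x 30 mm without any hole, lying beyond the work; bystander; origin under its centre; leave it where it is
- hammer: steel-headed hammer with a wooden handle, lying near the robot on its right; bystander; leave it where it is
- flat_chisel: steel stone chisel about 185 mm long, 16 mm thick, narrow flat blade, lying beyond the stand; bystander; leave it where it is
- tooth_chisel: steel stone chisel about 190 mm long, 16 mm thick, wider toothed blade, lying at the right; bystander; leave it where it is
- tin: closed steel tin, diameter 72 mm, 85 mm tall, standing at the far right; bystander; leave it where it is
- offcut: small rough stone offcut about 55 x 45 x 40 mm, on the robot's side of the stand, to its left; bystander; leave it where it is
- brush: hand brush lying at the near left; bystander; leave it where it is
Things that resemble listed ones, but are neither listed nor needed, are in the scene too. What is shaped like the stone but green is not meant.

How it is judged:
On the way, in this order (a step that is already met when the one before it is completed fails the run):
1. the strip's hole lies under the pin (within 6.5 mm), the strip flat and nearly at rest, the plunger still up (horizontal distance between stone_hole0 and pin_tip below 0.0065 m and value of joint plunger below 0.006 m and linear speed of stone below 0.02 m/s and angle between stone's own z axis and vertical below 0.06 rad and height (world z) of stone below 0.006 m), for 0.2 s.
2. the knob is pressed 25 to 35 mm down by the robot, with the pin in the hole (value of joint plunger between 0.025 and 0.035 m and contact force between any of the fingers, the arm and plunger above 3 N and horizontal distance between stone_hole0 and pin_tip below 0.0065 m and z of pin_tip in the frame of stone_hole0 below -0.007 m), for 0.5 s.
At the end, for the whole second after the job is handed in: The robot is still pressing the knob (more than 3 N), the plunger stands 25 to 35 mm down and still, the pin is at least 7 mm deep in the strip's hole (hole centre within 6.5 mm of the pin), and the strip lies flat on the bench, at rest and not touched by the robot (all of step 2 and velocity of joint plunger between -0.01 and 0.01 m/s and linear speed of stone below 0.01 m/s and contact force between each of the fingers, the arm and stone below 0.5 N and angle between stone's own z axis and vertical below 0.06 rad and height (world z) of stone below 0.006 m); the arm keeps its last pose, push and grip.
It fails at once if the strip is lifted off the bench (more than 12 mm) (height (world z) of stone above 0.012 m).
It fails at once if a bystander is moved more than 30 mm (distance of any of plain_stone, hammer, flat_chisel, tooth_chisel, tin, offcut, brush from where it was at the start of the episode above 0.03 m).
It also fails if it takes over 54 s, if anything falls off the work surface, if the arm or the gripper's body presses on something with over 40 N, if the wrist force passes 120 N, or if a joint passes its speed limit or range.

## Working session

There is one attempt and no reset: what is moved stays moved. The work goes in short steps, Python scripts to look and compute and a shell command to move; the robot and the scene stay as the last step left them, time stands still between calls to the robot, and variables do not carry over. Pictures are saved under pics/ and viewed, and the job is handed in when it is done.

```bash
mkdir -p pics; ls; python3 - <<'E'
from plant import *
import cv2
s=read_state();print(s)
for c in("scene","top"):
    cv2.imwrite(f"pics/{c}0.png",get_image(c))
    for t in("stone","stone_hole0","stand","knob_top","pin_tip","plain_stone"):
        for f in (recognise,landmark_of):
            try:print(c,t,f.__name__,[(round(d["score"],2),[round(v,4) for v in d["point"]]) for d in f(t,c)][:4])
            except Exception as e:print(c,t,f.__name__,e)
i=camera_info("top");print(i)
print(read_state()["time_s"])
E
```

```text
pics
{'time_s': 0.0, 'qpos': array([-1.46208347e+00,  2.21231933e-01,  1.52762309e+00,  4.98965675e-06,
        1.39470606e+00, -1.26113191e-01]), 'dq': array([-1.65953520e-03,  6.07131463e-04,  2.89985151e-05,  2.40763697e-04,
       -3.33580462e-04,  2.29727536e-03]), 'tau': array([-4.80029194e-04, -4.96902430e+01, -3.89394093e+01, -1.80187644e-04,
        1.12010445e-02,  9.47773913e-06]), 'tcp_pos': array([ 0.14534756, -0.60726869,  0.24718928]), 'tool_rot': array([ 7.85070621e-01, -6.19405482e-01, -6.88112124e-04, -7.03694563e-04]), 'ft_force': array([0.35017997, 0.50524564, 0.56566534]), 'wrist_torque': array([-0.03168078,  0.03051583,  0.03581111]), 'grip_width': 0.08572458716886817}
scene stone call [(0.88, [0.357, -0.1281, 0.0252]), (0.62, [0.5681, -0.2163, 0.0286])]
scene stone call [(0.57, [0.3428, -0.1277, -0.0033]), (0.56, [0.5485, -0.2189, -0.0042])]
scene stone_hole0 call [(0.87, [0.3529, -0.1269, 0.0334]), (0.85, [0.5745, -0.2162, 0.0283])]
scene stone_hole0 call [(0.95, [0.294, -0.1491, 0.0312]), (0.66, [0.6032, -0.2094, 0.0283]), (0.63, [0.3839, 0.2711, -0.0021]), (
[... 1216 characters left out ...]
.2649, -0.3994, 0.0005]), (0.22, [0.4172, 0.4281, -0.0005])]
top plain_stone call [(0.88, [0.76, -0.1849, 0.0304])]
top plain_stone call [(0.68, [0.7631, -0.1897, -0.003])]
{'K': array([[366.07282916,   0.        , 252.76642185],
       [  0.        , 366.07282916, 189.87573249],
       [  0.        ,   0.        ,   1.        ]]), 'world_from_camera': array([[-5.53982221e-03,  9.93725194e-01, -1.11711907e-01,
         4.08609505e-01],
       [-9.99983184e-01, -5.69677170e-03, -1.08579744e-03,
         1.11306309e-02],
       [-1.71538150e-03,  1.11704013e-01,  9.93740042e-01,
         1.22813659e+00],
       [ 0.00000000e+00,  0.00000000e+00,  0.00000000e+00,
         1.00000000e+00]])}
1.3
```

View pics/scene0.png

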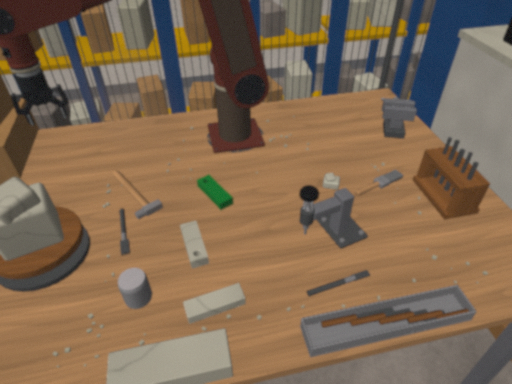

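View pics/top0.png

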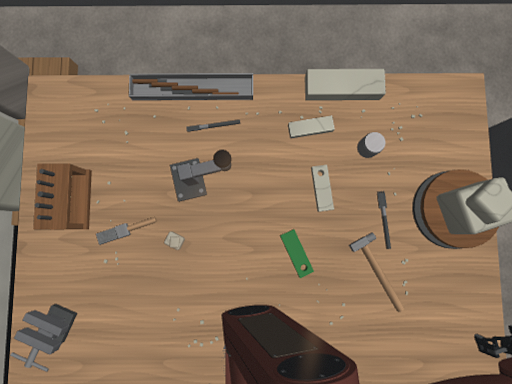

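```bash
python3 - <<'E'
import cv2,numpy as np
a=cv2.imread("pics/top0.png");b=cv2.imread("pics/scene0.png")
np.set_printoptions(suppress=True)
c=cv2.resize(a[120:340,220:370],None,fx=2.6,fy=2.6,interpolation=cv2.INTER_CUBIC)
cv2.imwrite("pics/crop0.png",c)
from plant import camera_info
print(camera_info("scene"))
print(camera_info("wrist"))
E
```

```text
{'K': array([[385.44008384,   0.        , 260.35014576],
       [  0.        , 385.44008384, 190.37513557],
       [  0.        ,   0.        ,   1.        ]]), 'world_from_camera': array([[ 0.22063066, -0.64775243,  0.72920429,  1.31961637],
       [ 0.97532721,  0.15240559, -0.15971655, -0.18508044],
       [-0.00767803,  0.74645115,  0.66539592,  0.88403699],
       [ 0.        ,  0.        ,  0.        ,  1.        ]])}
{'K': array([[313.08175015,   0.        , 252.13801625],
       [  0.        , 313.08175015, 195.19367809],
       [  0.        ,   0.        ,   1.        ]]), 'tool_from_camera': array([[ 0.99999982, -0.00055465, -0.00022998, -0.00052847],
       [-0.00059896, -0.94839539, -0.31708962, -0.08183708],
       [-0.00004224,  0.3170897 , -0.94839555, -0.12636776],
       [ 0.        ,  0.        ,  0.        ,  1.        ]])}
```

View crop.

View pics/crop0.png

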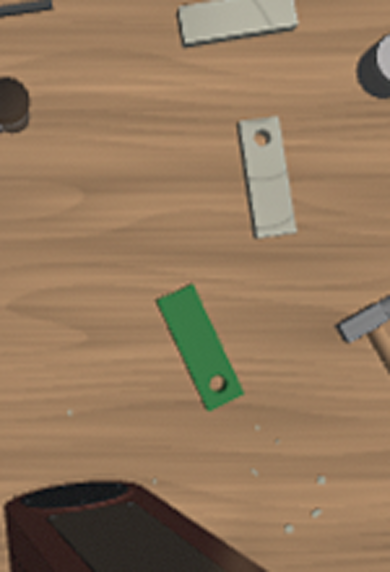

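```bash
cat > h.py <<'E'
import numpy as np,cv2
from plant import *
from scipy.spatial.transform import Rotation as R
np.set_printoptions(suppress=True,precision=4)
def ray(cam,uv,z,T=None):
    i=camera_info(cam);K=i["K"]
    if T is None:T=i["world_from_camera"]
    p=np.linalg.inv(K)@[uv[0],uv[1],1];d=T[:3,:3]@[p[0],-p[1],-p[2]]
    o=T[:3,3];return o+d*(z-o[2])/d[2]
def proj(cam,P,T=None):
    i=camera_info(cam);K=i["K"]
    if T is None:T=i["world_from_camera"]
    c=np.linalg.inv(T)@np.r_[P,1];q=K@[c[0],-c[1],-c[2]];return q[:2]/q[2]
def wristT(s):
    T=np.eye(4);T[:3,:3]=R.from_quat(s["tool_rot"]).as_matrix();T[:3,3]=s["tcp_pos"]
    return T@camera_info("wrist")["tool_from_camera"]
E
python3 - <<'E'
from h import *
a=cv2.imread("pics/top0.png")
hsv=cv2.cvtColor(a,cv2.COLOR_BGR2HSV)
m=((hsv[...,1]<50)&(hsv[...,2]>120)).astype(np.uint8)
n,l,st,ce=cv2.connectedComponentsWithStats(m)
for i in range(1,n):
    x,y,w,h,A=st[i]
    if 300<A<1500:
        c,_=cv2.findContours((l==i).astype(np.uint8),cv2.RETR_EXTERNAL,cv2.CHAIN_APPROX_NONE)
        r=cv2.minAreaRect(c[0]);b=cv2.boxPoints(r)
        print(st[i],ce[i],r);print([ray("top",p,0.03)[:2] for p in b])
b=cv2.imread("pics/scene0.png")
c1=cv2.resize(b[170:280,160:260],None,fx=4,fy=4,interpolation=cv2.INTER_CUBIC)
c2=cv2.resize(b[170:280,280:380],None,fx=4,fy=4,interpolation=cv2.INTER_CUBIC)
cv2.imwrite("pics/crop1.png",np.hstack([c1,c2]))
E
```

```text
[449   5  61  17 499] [477.1844  10.4028] ((479.0, 13.0), (16.0, 60.0), 90.0)
[array([ 1.1883, -0.6757]), array([ 1.1869, -0.8847]), array([ 1.1278, -0.8798]), array([ 1.1291, -0.6718])]
[  1   7  49  12 346] [23.3237 11.078 ] ((25.0, 12.5), (11.0, 48.0), 90.0)
[array([1.1913, 0.8885]), array([1.1902, 0.7206]), array([1.1494, 0.7183]), array([1.1505, 0.8856])]
[225   6  54  19 433] [251.6605  10.9977] ((251.7185821533203, 11.532552719116211), (54.4841423034668, 17.509002685546875), 8.471144676208496)
[array([1.1521, 0.111 ]), array([1.2164, 0.1022]), array([ 1.1852, -0.086 ]), array([ 1.1212, -0.0761])]
[125  62 128  13 327] [175.263   70.7187] ((188.45179748535156, 67.56950378417969), (11.893916130065918, 127.00393676757812), 89.53419494628906)
[array([0.9867, 0.4486]), array([0.9877, 0.0129]), array([0.9451, 0.0128]), array([0.9441, 0.4468])]
[167  79  84  16 689] [222.3788  84.4456] ((208.5, 86.5), (15.0, 83.0), 90.0)
[array([0.9256, 0.3029]), array([0.9238, 0.0198]), array([0.8708, 0.02  ]), array([0.8725, 0.3018])]
[130  85  53  11 308] [149.2435  91.1461] ((156.0, 90.0), (10.0,
[... 550 characters left out ...]
7961, -0.2543]), array([ 0.7454, -0.2607]), array([ 0.7225, -0.1149])]
[365 132  20  20 328] [374.6524 141.6951] ((374.5, 141.5), (19.0, 19.0), 90.0)
[array([ 0.7363, -0.3648]), array([ 0.7359, -0.4284]), array([ 0.6711, -0.4254]), array([ 0.6715, -0.3622])]
[312 165  22  47 643] [322.7107 188.5552] ((322.6300048828125, 187.59536743164062), (45.617156982421875, 14.901606559753418), 81.25383758544922)
[array([ 0.6212, -0.1838]), array([ 0.6286, -0.2328]), array([ 0.4788, -0.2513]), array([ 0.4716, -0.203 ])]
[   0  211   13  173 1422] [  4.218  278.3101] ((6.0, 297.0), (172.0, 12.0), 90.0)
[array([0.4784, 0.8409]), array([0.4782, 0.8016]), array([-0.0573,  0.7652]), array([-0.0571,  0.8026])]
```

View pics/crop1.png

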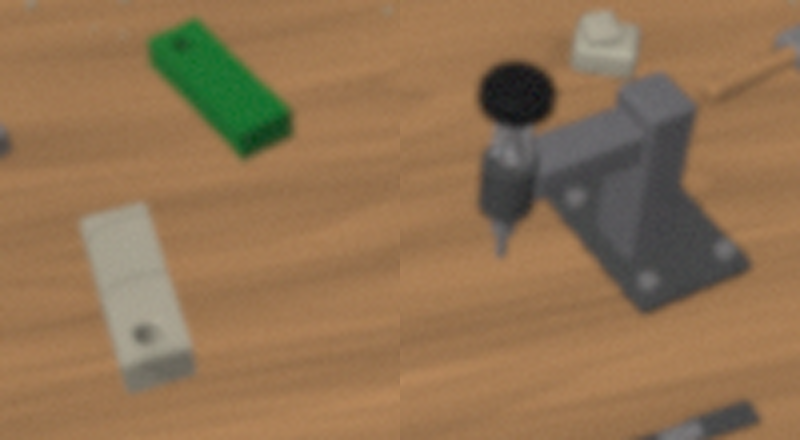

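Candidates are all in the top picture: the marble strip with a hole at (322,188), the green look-alike at (297,254), and the plain strip without a hole at (311,127). The enlarged crops confirm that (322,188) is the work. It is marble, with its hole at the +x end near (0.600,-0.212) and a yaw of about 7°. I'll grip it at the end away from the hole, with the camera side facing the robot, and slide it.

```bash
python3 -m creep '[[-0.65,-0.97,0,0,0,0],[-0.65,-0.97,0,0,0,0],[-0.65,-0.97,0,0,0,0],[-0.65,-0.97,0,0,0,0],[-0.65,-0.97,0,0,0,0],[-0.65,-0.97,0,0,0,0],[-0.65,-0.97,0,0,0,0],[-0.65,-0.97,0,0,0,0]]' -1; python3 -m creep '[[-0.65,-0.97,0,0,0,-1],[0,0,0,0,0,-1]]'
python3 -c "
from h import *
s=read_state();print(s['time_s'],s['tcp_pos'],s['qpos'])"
```

```text
time_s: 2.3
tcp_pos: [0.3044, -0.4356, 0.2485]
tool_rot: [0.785, -0.619, 0.0, 0.0]
ft_force: [0.4, 0.3, 0.0]
grip_width: 0.0856
time_s: 2.55
tcp_pos: [0.3249, -0.4134, 0.2485]
tool_rot: [0.865, -0.501, 0.0, -0.0]
ft_force: [-1.4, -0.6, 0.4]
grip_width: 0.0853
2.55 [ 0.3249 -0.4134  0.2485] [-1.055  -0.018   1.7833  0.0005  1.3762 -0.0055]
```

```bash
python3 -m creep '[[-0.31,-0.99,0,0,0,0],[-0.31,-0.99,0,0,0,0],[-0.31,-0.99,0,0,0,0],[-0.31,-0.99,0,0,0,0],[-0.31,-0.99,0,0,0,0],[-0.31,-0.99,0,0,0,0],[-0.31,-0.99,0,0,0,0],[-0.31,-0.99,0,0,0,0]]'; python3 -m creep '[[-0.31,-0.99,0,0,0,0],[-0.31,-0.99,0,0,0,0],[0,0,0,0,0,-1],[0,0,0,0,0,-1],[0,0,0,0,0,-1],[0,0,0,0,0,-1],[0,0,0,0,0,-1],[0,0,0,0,0,-1]]';  python3 -m creep '[[0,0,0,0,0,-1],[0,0,0,0,0,-1],[0,0,0,0,0,-1],[0,0,0,0,0,-1],[0,0,0,0,0,-1],[0,0,0,0,0,-1],[0,0,0,0,0,-1],[0,0,0,0,0,-1]]'; python3 -m creep '[[0,0,0,0,0,-1],[0,0,0,0,0,-1],[0,0,0,0,0,-1],[0,0,0,0,0,-1],[0,0,0,0,0,-1],[0,0,0,0,0,-0.6],[0,0,0,0,0,0]]'
python3 -c "
from h import *
s=read_state();print(s['time_s'],s['tcp_pos'],s['qpos'],R.from_quat(s['tool_rot']).as_matrix())
s=read_state();im=get_image('wrist');cv2.imwrite('pics/w1.png',im)
for c in('wrist',):
  for t in ('stone','stone_hole0','pin_tip','knob_top'):
    print(t,[(round(d['score'],2),np.round(d['point'],4)) for d in landmark_of(t,c)][:3])
"
```

```text
time_s: 3.55
tcp_pos: [0.4661, -0.2629, 0.2484]
tool_rot: [0.864, -0.504, 0.0, 0.0]
ft_force: [0.0, 0.2, -0.4]
grip_width: 0.0857
time_s: 4.55
tcp_pos: [0.501, -0.2257, 0.2484]
tool_rot: [0.994, -0.107, 0.0, 0.0]
ft_force: [-0.0, 0.4, -0.5]
grip_width: 0.0851
time_s: 5.55
tcp_pos: [0.5011, -0.2257, 0.2484]
tool_rot: [0.9, 0.436, 0.0, 0.0]
ft_force: [-0.3, 0.3, 0.0]
grip_width: 0.0857
time_s: 6.42
tcp_pos: [0.501, -0.2257, 0.2483]
tool_rot: [0.668, 0.744, 0.0, 0.0]
ft_force: [0.3, -0.0, 0.4]
grip_width: 0.0854
6.425 [ 0.501  -0.2257  0.2483] [-0.5667  0.0402  1.7248 -0.      1.3765 -2.2458] [[-0.1081  0.9941  0.0001]
 [ 0.9941  0.1081 -0.0001]
 [-0.0001  0.0001 -1.    ]]
stone [(0.85, array([ 0.3378, -0.1306,  0.0004])), (0.83, array([ 0.5531, -0.2177,  0.0055]))]
stone_hole0 [(0.64, array([ 0.598 , -0.2138,  0.0291]))]
pin_tip [(0.55, array([0.6165, 0.1021, 0.045 ]))]
knob_top []
```

View pics/w1.png

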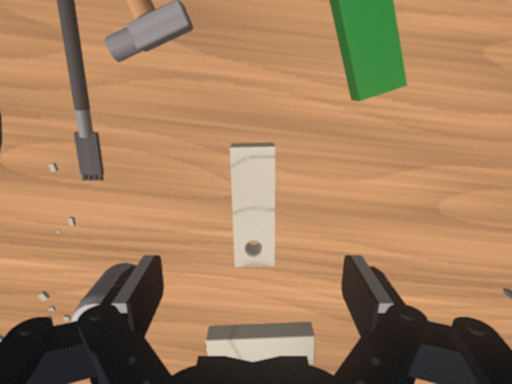

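The wrist picture shows the strip aligned with the tool. Its hole is at (254,248) and its near end is at (252,145), with the fingers clear on both sides. Descending and gripping lightly.

```bash
python3 -m creep '[[0.1,0,1,0,0,0],[0,0,1,0,0,0],[0,0,1,0,0,0],[0,0,1,0,0,0],[0,0,1,0,0,0],[0,0,1,0,0,0],[0,0,1,0,0,0],[0,0,1,0,0,0]]'; python3 -m creep '[[0,0,0.5,0,0,0],[0,0,0.4,0,0,0],[0,0,0,0,0,0]]';
python3 -m creep '[[0,0,0,0,0,0],[0,0,0,0,0,0],[0,0,0,0,0,0],[0,0,0,0,0,0],[0,0,0,0,0,0],[0,0,0,0,0,0]]' 1 25
python3 -c "
from h import *
for c in('wrist','top'):
  s=read_state();im=get_image(c);cv2.imwrite('pics/%s2.png'%c,im)
  for t in ('stone_hole0','pin_tip','knob_top'):
    print(t,[(round(d['score'],2),np.round(d['point'],4)) for d in landmark_of(t,c)][:3])
s=read_state();print(s['time_s'],s['tcp_pos'],s['grip_width'],s['ft_force'])
"
```

```text
time_s: 7.68
tcp_pos: [0.5009, -0.2232, 0.0476]
tool_rot: [0.668, 0.744, 0.0, 0.0]
ft_force: [0.9, -0.1, 0.1]
grip_width: 0.0854
time_s: 8.05
tcp_pos: [0.5006, -0.2231, 0.0255]
tool_rot: [0.668, 0.745, -0.0, -0.0]
ft_force: [-0.5, -0.3, 0.2]
grip_width: 0.0855
time_s: 8.8
tcp_pos: [0.5015, -0.2238, 0.0269]
tool_rot: [0.667, 0.745, 0.0, 0.001]
ft_force: [-0.2, -1.0, 6.3]
grip_width: 0.0497
stone_hole0 []
pin_tip []
knob_top []
stone_hole0 [(0.88, array([ 0.5995, -0.2101,  0.0309])), (0.84, array([ 0.294 , -0.1494,  0.0266]))]
pin_tip []
knob_top [(0.54, array([0.6168, 0.0962, 0.2163]))]
9.2 [ 0.5015 -0.2238  0.0269] 0.04946138160429973 [-1.075  -0.8173  6.0677]
```

View pics/wrist2.png

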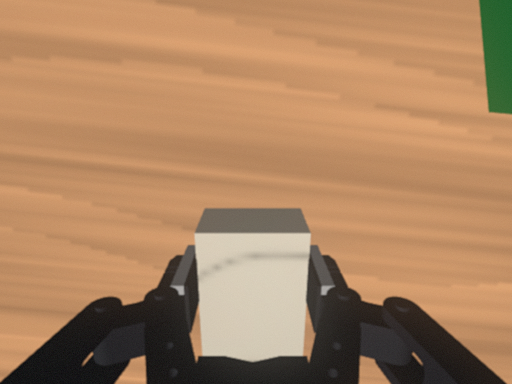

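View pics/top2.png

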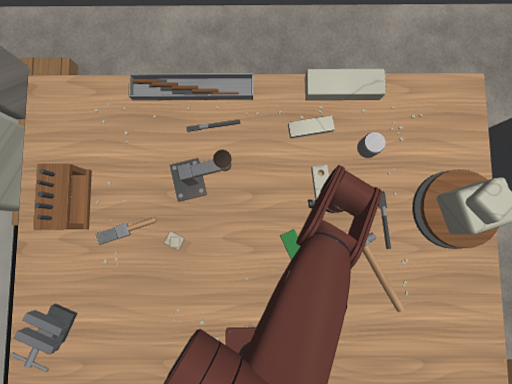

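```bash
python3 - <<'E'
from h import *
a=cv2.imread("pics/top0.png");b=cv2.imread("pics/scene0.png")
print("pin scene",ray("scene",(305,233.7),.045),"hole scene",ray("scene",(196.3,253),.03))
def dark(im,x,y,r,th):
    w=im[y-r:y+r,x-r:x+r].max(2);m=(w<th).astype(np.uint8)
    n,l,st,ce=cv2.connectedComponentsWithStats(m);i=1+np.argmax(st[1:,4])
    c,_=cv2.findContours((l==i).astype(np.uint8),cv2.RETR_EXTERNAL,cv2.CHAIN_APPROX_NONE)
    e=cv2.fitEllipse(max(c,key=len));return (e[0][0]+x-r,e[0][1]+y-r),e[1],st[i]
k=dark(a,222,160,16,75);print(k,ray("top",k[0],.205))
k=dark(b,309,193,18,45);print(k,ray("scene",k[0],.205))
h=a[160:185,310:335];cv2.imwrite("pics/c2.png",np.hstack([cv2.resize(a[140:180,200:240],None,fx=10,fy=10,interpolation=cv2.INTER_CUBIC),cv2.resize(a[155:195,302:342],None,fx=10,fy=10,interpolation=cv2.INTER_CUBIC)]))
E
```

```text
pin scene [0.6141 0.1008 0.045 ] hole scene [ 0.6013 -0.2146  0.03  ]
((221.86310863494873, 158.55140018463135), (16.599552154541016, 17.088748931884766), array([  7,   6,  18,  18, 245], dtype=int32)) [0.6137 0.0995 0.205 ]
((308.7888946533203, 193.37628555297852), (13.298748016357422, 16.027572631835938), array([ 10,  12,  17,  14, 188], dtype=int32)) [0.6161 0.0989 0.205 ]
```

View pics/c2.png

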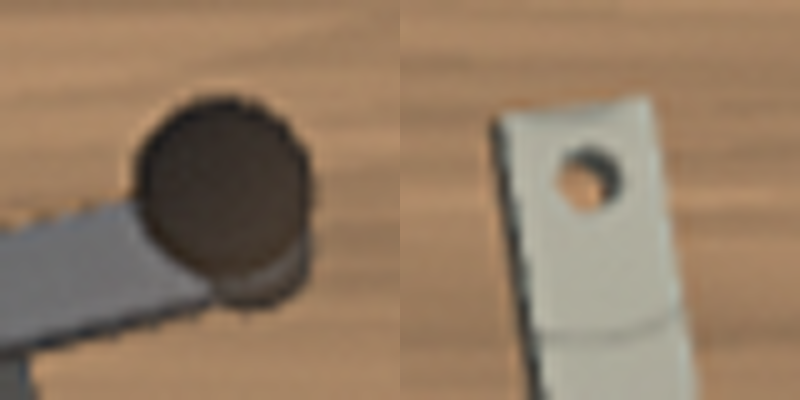

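```bash
python3 -m creep '[[0.3,0.05,0,0,0,0],[0.6,0.1,0,0,0,0],[0.7,0.11,0,0,0,0],[0.7,0.11,0,0,0,0],[0.7,0.11,0,0,0,0],[0.7,0.11,0,0,0,0],[0.5,0.08,0,0,0,0],[0.3,0.05,0,0,0,0]]'
python3 -c "
from h import *
im=get_image('scene');cv2.imwrite('pics/s3.png',im)
s=read_state();print(s['time_s'],s['tcp_pos'],s['qpos'],s['grip_width'],s['ft_force'])
"
```

```text
time_s: 10.2
tcp_pos: [0.5075, -0.11, 0.0269]
tool_rot: [0.667, 0.745, -0.0, 0.002]
ft_force: [-0.4, -5.9, 5.1]
grip_width: 0.0496
10.25 [ 0.5075 -0.1092  0.0269] [-0.3636  0.2496  1.9541 -0.0006  0.9353 -2.0434] 0.049498014709804826 [ 0.4514 -1.9002  5.4599]
```

View pics/s3.png

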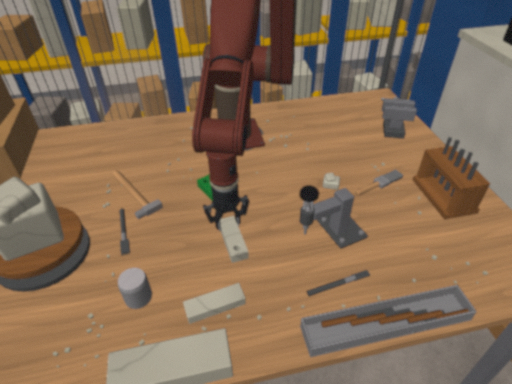

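The strip slides with the gripper; its hole is now at about (238,250), and the stand, offcut and plain strip haven't moved. Continuing to just short of the pin.

```bash
python3 -m creep '[[0.4,0.06,0,0,0,0],[0.6,0.1,0,0,0,0],[0.7,0.11,0,0,0,0],[0.7,0.11,0,0,0,0],[0.7,0.11,0,0,0,0],[0.7,0.11,0,0,0,0],[0.7,0.11,0,0,0,0],[0.6,0.1,0,0,0,0]]'
python3 -m creep '[[0.6,0.1,0,0,0,0],[0.5,0.09,0,0,0,0],[0.4,0.06,0,0,0,0],[0.3,0.05,0,0,0,0],[0.3,0.03,0,0,0,0],[0,0,0,0,0,0],[0,0,0,0,0,0]]'
cat > look.py <<'E'
from h import *
import sys
n=sys.argv[1]
a=get_image('scene');cv2.imwrite(f'pics/s{n}.png',a)
for t in ('stone_hole0','pin_tip'):
    print('scene',t,[(round(d['score'],2),np.round(d['point'],4)) for d in landmark_of(t,'scene')][:3])
b=get_image('top');cv2.imwrite(f'pics/t{n}.png',b)
for t in ('stone_hole0','knob_top'):
    print('top',t,[(round(d['score'],2),np.round(d['point'],4)) for d in landmark_of(t,'top')][:3])
s=read_state();print(s['time_s'],s['tcp_pos'],s['qpos'],s['grip_width'],s['ft_force'])
cv2.imwrite(f'pics/c{n}.png',np.hstack([cv2.resize(a[180:260,265:345],None,fx=5,fy=5,interpolation=cv2.INTER_CUBIC),cv2.resize(b[130:210,195:275],None,fx=5,fy=5,interpolation=cv2.INTER_CUBIC)]))
E
python3 look.py 4
```

```text
time_s: 11.25
tcp_pos: [0.5137, 0.0191, 0.0269]
tool_rot: [0.668, 0.745, 0.0, 0.001]
ft_force: [0.5, -6.7, 6.7]
grip_width: 0.0495
time_s: 12.12
tcp_pos: [0.5162, 0.0728, 0.0269]
tool_rot: [0.667, 0.745, 0.001, 0.001]
ft_force: [0.0, -1.0, 6.9]
grip_width: 0.0492
scene stone_hole0 [(0.63, array([0.6135, 0.0878, 0.0268]))]
scene pin_tip [(0.65, array([0.6138, 0.0947, 0.0467]))]
top stone_hole0 [(0.65, array([0.6116, 0.0869, 0.0293])), (0.6, array([ 0.2952, -0.1485,  0.0272])), (0.37, array([ 0.7712,  0.1455, -0.0056]))]
top knob_top [(0.78, array([0.6145, 0.0955, 0.2134]))]
12.425 [0.5162 0.0728 0.0269] [-0.0113  0.2543  1.9481 -0.0001  0.9368 -1.6912] 0.04966838101031836 [-0.2135 -0.1796  5.7008]
```

View pics/c4.png

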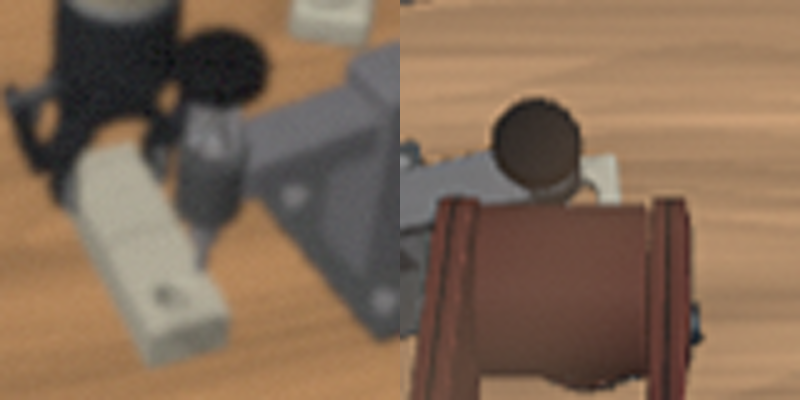

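```bash
python3 - <<'E'
from h import *
print(ray("scene",(299,239),.03),ray("scene",(305,233.2),.045), ray("scene",(305,233.7),.045))
a=cv2.imread("pics/s4.png")
cv2.imwrite("pics/c5.png",cv2.resize(a[215:260,280:330],None,fx=14,fy=13,interpolation=cv2.INTER_CUBIC))
for P in ([.615,.0985,.045],[.615,.0985,.03],[.613,.086,.03],[.615,.0985,.215]):print(proj("scene",P),proj("top",P))
E
```

```text
[0.6172 0.0826 0.03  ] [0.6122 0.1013 0.045 ] [0.6141 0.1008 0.045 ]
[304.3535 234.0673] [226.3596 167.7576]
[304.0033 237.5086] [226.6917 168.5345]
[299.703  237.7396] [230.4605 169.1084]
[308.8088 190.2858] [221.9246 157.3802]
```

View pics/c5.png

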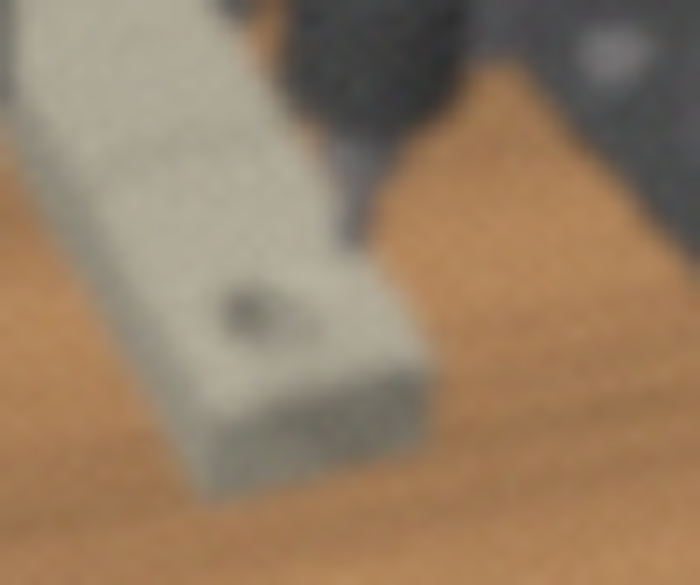

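```bash
python3 - <<'E'
from h import *
A=ray("scene",(280+205/14,215+413/13),.03);B=ray("scene",(280+428/14,215+365/13),.03)
print(A,B,np.linalg.norm(A-B))
d=np.array([.994,.11,0]);print((A+B)/2-.025*d)
print(ray("scene",(280+205/14,215+497/13),0.0),ray("scene",(280+425/14,215+440/13),0.0))
# top: far end visible corners
for p in [(400+193,155),(400+215,155),(400+220,203)]:
    print(ray("top",(195+(p[0]-400)/5,130+p[1]/5),.03))
E
```

```text
[0.6424 0.0619 0.03  ] [0.6396 0.1105 0.03  ] 0.048692944640133795
[0.6161 0.0834 0.03  ]
[0.6419 0.0636 0.    ] [0.6366 0.1133 0.    ]
[0.6402 0.0756 0.03  ]
[0.6401 0.061  0.03  ]
[0.6078 0.0577 0.03  ]
```

```bash
python3 -m creep '[[0.2,0,0,0,0,0],[0.2,0,0,0,0,0],[0.15,0,0,0,0,0],[0.05,0,0,0,0,0],[0,0,0,0,0,0],[0,0,0,0,0,0]]'
python3 look.py 6;python3 - <<'E'
from h import *
a=cv2.imread("pics/s6.png")
cv2.imwrite("pics/c7.png",cv2.resize(a[215:260,280:330],None,fx=14,fy=13,interpolation=cv2.INTER_CUBIC))
E
```

```text
time_s: 13.18
tcp_pos: [0.5147, 0.0869, 0.0269]
tool_rot: [0.668, 0.745, 0.0, 0.001]
ft_force: [-0.3, -4.3, 5.8]
grip_width: 0.0498
scene stone_hole0 [(0.69, array([0.6158, 0.0983, 0.0281])), (0.65, array([ 0.2923, -0.152 ,  0.033 ]))]
scene pin_tip [(0.95, array([0.6156, 0.0958, 0.0481])), (0.54, array([ 0.4181,  0.4319, -0.0002]))]
top stone_hole0 [(0.92, array([ 0.2949, -0.1487,  0.0278])), (0.36, array([0.6137, 0.095 , 0.0288]))]
top knob_top [(0.84, array([0.6157, 0.0994, 0.2127]))]
13.475 [0.5147 0.0869 0.0269] [ 0.0168  0.2557  1.9464 -0.0014  0.9371 -1.662 ] 0.04952645039729589 [ 1.0082 -4.6555  6.056 ]
```

View pics/c7.png

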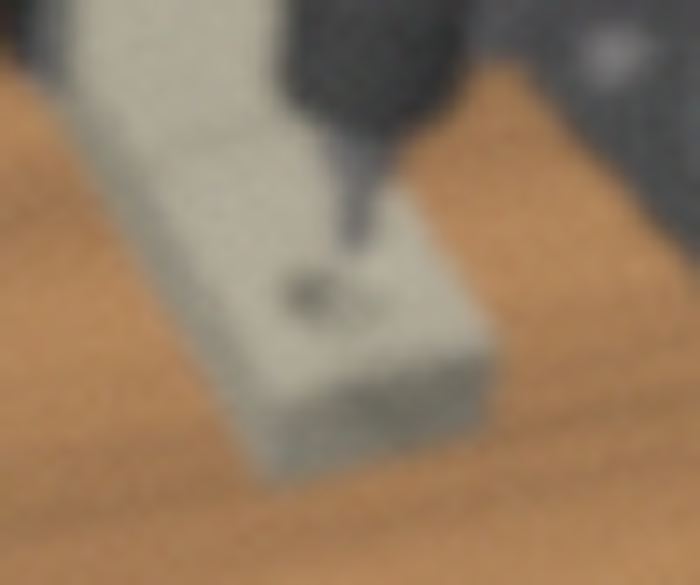

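View pics/c6.png

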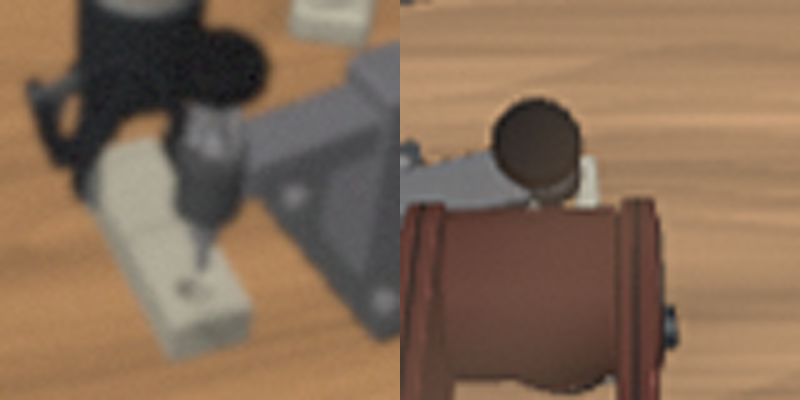

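```bash
python3 - <<'E'
from h import *
f=lambda x,y:(280+x/14-.46,215+y/13-.46)
A=ray("scene",f(268,398),.03);B=ray("scene",f(493,350),.03)
d=np.array([.994,.11,0]);print(A,B,np.linalg.norm(A-B),"corner hole",(A+B)/2-.025*d)
print("ellipse hole",ray("scene",f(333,296),.03),"pin",ray("scene",f(352,242),.045),ray("scene",f(352,246),.045))
# knob in top/scenes with half pixel handling
E
```

```text
[0.6393 0.0749 0.03  ] [0.6365 0.1242 0.03  ] 0.04940024057353131 corner hole [0.613  0.0968 0.03  ]
ellipse hole [0.6138 0.0968 0.03  ] pin [0.6118 0.1005 0.045 ] [0.613  0.1001 0.045 ]
```

```bash
python3 -m creep '[[0.1,-0.02,0,0,0,0],[0.04,0,0,0,0,0],[0,0,0,0,0,0],[0,0,0,0,0,0],[0,0,0,0,0,0]]'
python3 look.py 8;python3 - <<'E'
from h import *
a=cv2.imread("pics/s8.png")
cv2.imwrite("pics/c9.png",cv2.resize(a[215:260,280:330],None,fx=14,fy=13,interpolation=cv2.INTER_CUBIC))
E
```

```text
time_s: 14.1
tcp_pos: [0.5139, 0.0903, 0.0269]
tool_rot: [0.668, 0.744, 0.0, 0.001]
ft_force: [1.6, -4.8, 5.8]
grip_width: 0.0491
scene stone_hole0 [(0.9, array([ 0.289 , -0.1502,  0.0331])), (0.77, array([0.6143, 0.1031, 0.0295]))]
scene pin_tip [(0.77, array([0.6164, 0.0961, 0.0448]))]
top stone_hole0 [(0.9, array([ 0.2963, -0.151 ,  0.0267])), (0.54, array([0.609 , 0.1003, 0.0302]))]
top knob_top [(0.48, array([0.6156, 0.0993, 0.2146]))]
14.4 [0.5139 0.0903 0.0269] [ 0.0234  0.2551  1.9471 -0.0015  0.9368 -1.6552] 0.04923155717484934 [ 0.5209 -4.1953  5.9459]
```

View pics/c9.png

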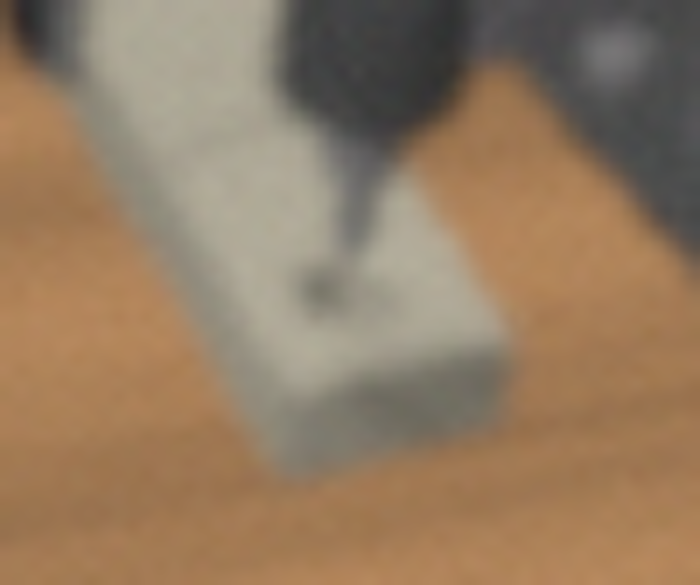

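Scene crop: the hole is centred near (347,290), and the pin tip at (352,245) projects down onto (347,290), so they line up. Releasing, then lifting straight up.

```bash
python3 -m creep '[[-0.03,0,0,0,0,0],[0,0,0,0,0,0],[0,0,0,0,0,0],[0,0,0,0,0,0],[0,0,0,0,0,0],[0,0,0,0,0,0]]' -1
python3 -m creep '[[0,0,-0.3,0,0,0],[0,0,-0.6,0,0,0],[0,0,-1,0,0,0],[0,0,-1,0,0,0],[0,0,-1,0,0,0],[0,0,-1,0,0,0],[0,0,-1,0,0,0],[0,0,-1,0,0,0]]'
python3 -m creep '[[0,-0.5,-1,0,0,0],[0,-0.5,-1,0,0,0],[0,0,-1,0,0,0],[0,0,0,0,0,0]]' 1
python3 look.py 10;python3 - <<'E'
from h import *
a=cv2.imread("pics/s10.png")
cv2.imwrite("pics/c11.png",cv2.resize(a[215:260,280:330],None,fx=14,fy=13,interpolation=cv2.INTER_CUBIC))
s=read_state();im=get_image('wrist');cv2.imwrite('pics/w10.png',im)
for t in ('stone_hole0','pin_tip','knob_top'):
    print('w',t,[(round(d['score'],2),np.round(d['point'],4)) for d in landmark_of(t,'wrist')][:3])
T=wristT(s)
for P in([.6145,.099,.215],[.6145,.099,.045],[.6145,.099,.03]):print(proj('wrist',P,T))
E
```

```text
time_s: 15.15
tcp_pos: [0.5127, 0.0903, 0.0258]
tool_rot: [0.667, 0.745, -0.0, -0.0]
ft_force: [0.3, 0.0, -0.1]
grip_width: 0.0855
time_s: 16.15
tcp_pos: [0.5128, 0.0903, 0.2006]
tool_rot: [0.667, 0.745, 0.001, 0.001]
ft_force: [0.0, 0.1, -0.4]
grip_width: 0.0853
time_s: 16.65
tcp_pos: [0.4891, 0.0876, 0.2768]
tool_rot: [0.667, 0.745, 0.002, 0.002]
ft_force: [-0.4, -0.2, -0.6]
grip_width: 0.0123
scene stone_hole0 [(0.92, array([ 0.2928, -0.1503,  0.0352])), (0.67, array([0.615 , 0.1024, 0.0259]))]
scene pin_tip [(0.74, array([0.6141, 0.0958, 0.0458])), (0.4, array([ 0.6924, -0.3805,  0.0036]))]
top stone_hole0 [(0.89, array([ 0.2953, -0.1513,  0.0246]))]
top knob_top [(0.54, array([0.6164, 0.0984, 0.2162])), (0.22, array([ 0.4365, -0.4317,  0.0005]))]
16.95 [0.4872 0.0875 0.272 ] [ 0.0183 -0.1091  1.8255 -0.      1.4274 -1.6617] -0.00024224027010693206 [ 0.7399  0.714  -0.4195]
w stone_hole0 []
w pin_tip []
w knob_top []
[248.0415 378.5184]
[249.6831 263.1347]
[249.7666 257.2604]
```

View pics/c11.png

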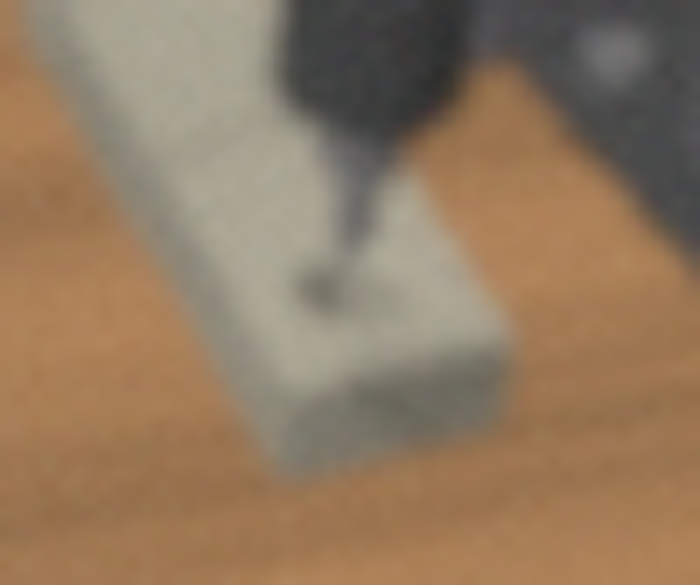

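View pics/w10.png

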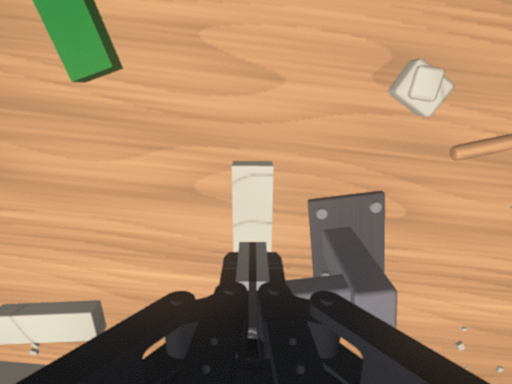

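The strip stayed put on release. The networks suggest the hole may be 1–3 mm off in y, so I'll take one closer wrist view from behind with the fingers open.

```bash
python3 -m creep '[[0,-1,0,0,0,0],[0,-1,0.5,0,0,0],[0,-0.8,0.5,0,0,0],[0,0,0.5,0,0,0],[0,0,0,0,0,0],[0,0,0,0,0,0],[0,0,0,0,0,0]]' -1
python3 - <<'E'
from h import *
s=read_state();im=get_image('wrist');cv2.imwrite('pics/w11.png',im)
for t in ('stone_hole0','pin_tip','knob_top'):
    print('w',t,[(round(d['score'],2),np.round(d['point'],4)) for d in landmark_of(t,'wrist')][:3])
T=wristT(s);print(s['tcp_pos'],s['tool_rot'])
for P in([.6145,.099,.215],[.6145,.099,.045],[.6145,.099,.03]):print(proj('wrist',P,T))
u,v=map(int,proj('wrist',[.6145,.099,.04],T))
v=min(v,340)
print(u-30,v-30)
cv2.imwrite('pics/c12.png',cv2.resize(im[v-40:v+40,u-40:u+40],None,fx=7.5,fy=7.5,interpolation=cv2.INTER_CUBIC))
print(u-40,v-40)
E
```

```text
time_s: 18.02
tcp_pos: [0.419, 0.0799, 0.2363]
tool_rot: [0.667, 0.745, 0.0, 0.0]
ft_force: [0.3, -0.8, 0.4]
grip_width: 0.0855
w stone_hole0 [(0.74, array([ 0.2898, -0.1521,  0.0263])), (0.64, array([0.6118, 0.0993, 0.0291]))]
w pin_tip [(0.59, array([0.6163, 0.0964, 0.0458]))]
w knob_top []
[0.419  0.0799 0.2363] [0.6675 0.7446 0.0003 0.0003]
[247.9161 492.7267]
[249.6954 326.1214]
[249.7841 317.8186]
219 293
209 283
```

View pics/w11.png

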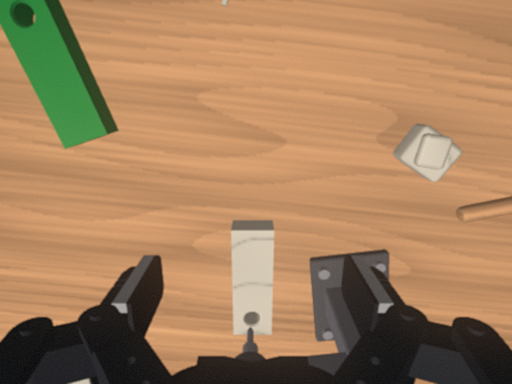

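View pics/c12.png

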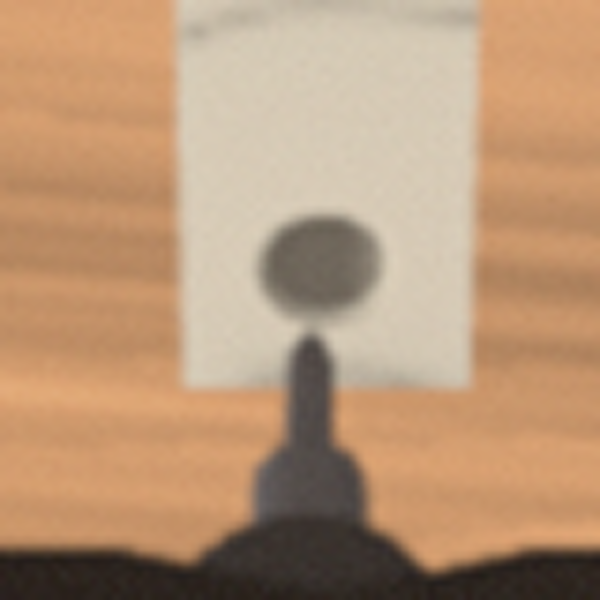

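```bash
python3 - <<'E'
from h import *
T=wristT(read_state())
f=lambda x,y:(209+x/7.5-.43,283+y/7.5-.43)
print("hole",ray("wrist",f(320,266),.03,T),"pin",ray("wrist",f(311,338),.045,T),ray("wrist",f(311,344),.045,T))
E
```

```text
hole [0.6137 0.1009 0.03  ] pin [0.6158 0.0997 0.045 ] [0.6171 0.0998 0.045 ]
```

The wrist view puts the hole at (0.614,0.101) and the pin at (0.616,0.100), within 3 mm and inside the tolerance. Moving with the gripper shut to above the knob.

```bash
python3 -m creep '[[0,0,-0.8,0,0,0],[0,0,-0.8,0,0,0],[0,0,0,0,0,0],[0,0,0,0,0,0],[0,0,0,0,0,0],[0,0,0,0,0,0]]' 1 40
python3 -m creep '[[0,1,0,0,0,0],[0,1,0,0,0,0],[0,1,0,0,0,0],[0,1,0,0,0,0],[-0.08,1,0,0,0,0],[0,1,0,0,0,0],[0,1,0,0,0,0],[0,0.88,0,0,0,0]]'
python3 -m creep '[[0,0,0,0,0,0],[0,0,0,0,0,0]]'
python3 look.py 13
```

```text
time_s: 18.98
tcp_pos: [0.4179, 0.0799, 0.2751]
tool_rot: [0.667, 0.745, -0.0, -0.0]
ft_force: [-0.2, 0.2, 0.2]
grip_width: -0.0001
time_s: 19.98
tcp_pos: [0.615, 0.0994, 0.275]
tool_rot: [0.667, 0.745, -0.0, -0.0]
ft_force: [0.1, 0.3, 0.1]
grip_width: 0.0
time_s: 20.23
tcp_pos: [0.6136, 0.0994, 0.2752]
tool_rot: [0.667, 0.745, -0.001, -0.001]
ft_force: [0.1, -0.9, -0.1]
grip_width: 0.0
scene stone_hole0 [(0.84, array([ 0.2928, -0.1489,  0.0373])), (0.76, array([0.6169, 0.1024, 0.0284]))]
scene pin_tip [(0.69, array([0.6165, 0.096 , 0.0435]))]
top stone_hole0 [(0.82, array([ 0.2965, -0.1503,  0.0257])), (0.71, array([0.6094, 0.1015, 0.0307]))]
top knob_top [(0.42, array([0.6152, 0.0982, 0.2168])), (0.16, array([ 0.6926, -0.3744, -0.0028]))]
20.525 [0.614  0.0994 0.2761] [ 0.0337  0.1964  1.5021  0.      1.4426 -1.6462] -0.00015500871704281907 [-0.1004  0.0584 -0.1979]
```

View pics/c13.png

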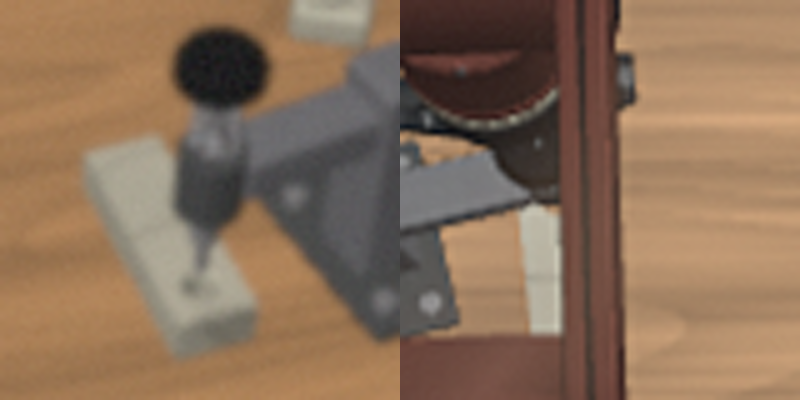

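```bash
python3 -m creep '[[0,0,0.5,0,0,0],[0,0,0.6,0,0,0],[0,0,0.4,0,0,0],[0,0,0,0,0,0]]'
python3 -m creep '[[0,0,0.1,0,0,0],[0,0,0.1,0,0,0],[0,0,0.1,0,0,0],[0,0,0,0,0,0],[0,0,0,0,0,0]]'
python3 -m creep '[[0,0,0.1,0,0,0],[0,0,0.1,0,0,0],[0,0,0,0,0,0],[0,0,0,0,0,0]]'
python3 - <<'E'
from h import *
im=get_image('scene');cv2.imwrite('pics/s14.png',cv2.resize(im[130:270,240:370],None,fx=4,fy=4,interpolation=cv2.INTER_CUBIC))
E
```

```text
time_s: 21.02
tcp_pos: [0.6134, 0.0993, 0.2363]
tool_rot: [0.668, 0.745, -0.001, -0.001]
ft_force: [0.7, 0.1, 0.6]
grip_width: 0.0
time_s: 21.65
tcp_pos: [0.6146, 0.0994, 0.2317]
tool_rot: [0.668, 0.745, 0.0, 0.0]
ft_force: [-1.0, 0.5, 4.3]
grip_width: -0.0002
time_s: 22.15
tcp_pos: [0.6146, 0.0994, 0.2267]
tool_rot: [0.667, 0.745, 0.0, 0.0]
ft_force: [-1.1, 0.4, 5.4]
grip_width: -0.0004
```

View pics/s14.png

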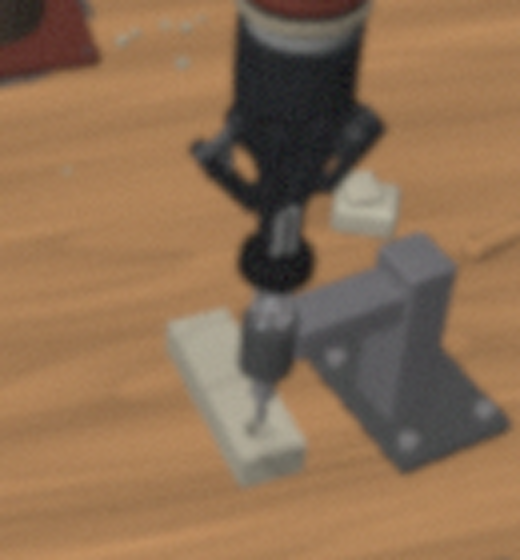

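The fingertips sit centred on the knob, and contact began at TCP z ≈ 0.232. The target is about 0.202 at roughly 12 N.

```bash
python3 -m creep '[[0,0,0.12,0,0,0],[0,0,0.15,0,0,0],[0,0,0.15,0,0,0],[0,0,0.15,0,0,0],[0,0,0.15,0,0,0],[0,0,0.15,0,0,0],[0,0,0,0,0,0],[0,0,0,0,0,0]]'
python3 -m creep '[[0,0,0.12,0,0,0],[0,0,0,0,0,0],[0,0,0,0,0,0]]'
```

```text
time_s: 23.2
tcp_pos: [0.6146, 0.0994, 0.206]
tool_rot: [0.667, 0.745, 0.0, 0.001]
ft_force: [-3.3, -0.5, 11.1]
grip_width: -0.0001
time_s: 23.58
tcp_pos: [0.6147, 0.0994, 0.2031]
tool_rot: [0.667, 0.745, 0.0, 0.001]
ft_force: [-5.5, -1.3, 11.7]
grip_width: 0.0001
```

```bash
python3 - <<'E'
from h import *
im=get_image('scene');cv2.imwrite('pics/s15.png',cv2.resize(im[170:270,250:350],None,fx=6,fy=6,interpolation=cv2.INTER_CUBIC))
for t in('knob_top','stone_hole0','pin_tip'):print(t,[(round(d['score'],2),np.round(d['point'],4)) for d in landmark_of(t,'scene')][:2])
s=read_state();print(s['ft_force'],s['tcp_pos'],s['wrist_torque'])
E
```

```text
knob_top [(0.59, array([0.6193, 0.0957, 0.1876]))]
stone_hole0 [(0.89, array([0.6172, 0.0998, 0.0287])), (0.64, array([ 0.2935, -0.1497,  0.0327]))]
pin_tip [(0.8, array([0.617 , 0.0961, 0.0152])), (0.33, array([ 0.76  , -0.1872,  0.0003]))]
[-4.9968 -0.5933 10.8825] [0.6146 0.0994 0.2032] [-0.0927  0.8399 -0.0065]
```

View pics/s15.png

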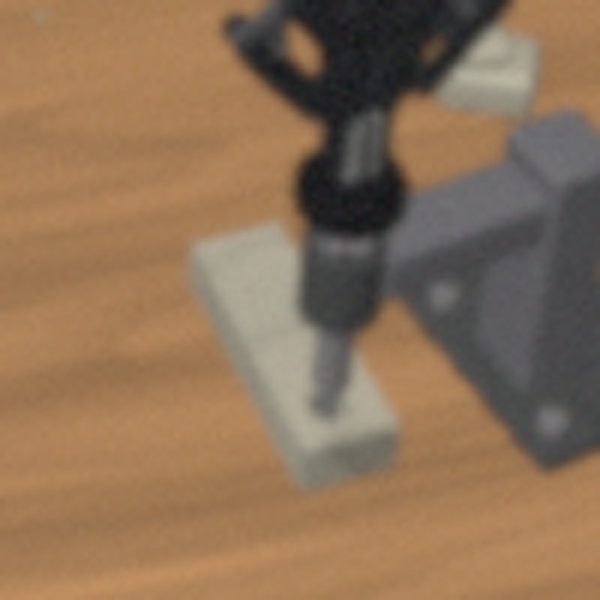

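```bash
python3 -m creep '[[0,-0.03,0.03,0,0,0],[0,-0.03,0,0,0,0],[0,0,0,0,0,0],[0,0,0,0,0,0],[0,0,0,0,0,0],[0,0,0,0,0,0],[0,0,0,0,0,0],[0,0,0,0,0,0]]'
python3 - <<'E'
from h import *
for i in range(3):
    im=get_image('scene');s=read_state();print(s['time_s'],s['ft_force'],s['tcp_pos'],s['dq'])
print([(t,[(round(d['score'],2),np.round(d['point'],4)) for d in landmark_of(t,'scene')][:1]) for t in('knob_top','stone_hole0','pin_tip')])
E
```

```text
time_s: 24.78
tcp_pos: [0.6145, 0.0994, 0.2032]
tool_rot: [0.667, 0.745, 0.002, 0.002]
ft_force: [-1.1, 0.3, 11.5]
grip_width: -0.0001
24.825 [-1.2775 -0.167  11.7876] [0.6145 0.0994 0.2032] [-0.0014  0.0001  0.0007 -0.0015  0.0009  0.0013]
24.875 [-0.6112  0.5754  9.8595] [0.6145 0.0994 0.2032] [-0.0007  0.0016  0.0002  0.0005 -0.0004  0.0014]
24.925 [-1.1297 -0.6425 12.2551] [0.6145 0.0994 0.2032] [ 0.0007  0.0008  0.      0.0005  0.0004 -0.0018]
[('knob_top', [(0.74, array([0.6182, 0.0934, 0.1851]))]), ('stone_hole0', [(0.74, array([ 0.293 , -0.1502,  0.0344]))]), ('pin_tip', [(0.86, array([0.6151, 0.0966, 0.0178]))])]
```

```bash
python3 -c "
from plant import *
print(sign_off())"
```

```text
the job is handed in; nothing more can be done
None
```

I slid the holed marble strip along the bench until its hole was under the pin. I then pressed the knob about 29 mm down with the closed fingertips and handed the job in at about 25 s, still pressing. The hand-in reports no verdict, so I can't confirm it passed.

- **Strip:** I gripped it lightly at the end away from the hole and never lifted it. After I let go it stayed where it was, and nothing of the robot has touched it since.
- **Pin over hole:** just before pressing, a close wrist picture put the hole about 3 mm from the pin (limit 6.5 mm). A scene picture showed them nearly in line. The networks' readings disagreed with each other by 3–7 mm, so I relied on my own pixel measurements.
- **Press:** contact began at TCP z ≈ 0.232 m, and it now holds steady at 0.203 m with about 11.5 N upward, which fits the spring at 29 mm. The scene picture shows the pin in the hole, and the network put its tip 15 to 18 mm above the bench.
- **Side force:** a side force of about 5 N built up while pressing. I reduced it to about 1 N with a small shift back before handing in.
- **Not checked:** in the last look the network did not find the strip's hole; it reported the green look-alike's instead. I did not measure the bystanders at the end, but none looked moved in the pictures I viewed.

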